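Ready the hanging plate on the wash ledge

ROBOT

A 6-joint arm with a two-finger parallel gripper is mounted at the origin on the work surface. World frame = base frame: x ahead of the robot, y to its left, z up, the work surface at z = 0. Lengths are in mm, angles in rad, forces in N, time in s.
With the tool pointing down it reaches from about 350 to 875 mm from the base axis. Payload 4.2 kg.
Tool frame: the origin (TCP) lies between the finger pads; the fingertips stand 14 mm ahead of it and the grasp point (between the pads) lies 5 mm behind it; z points along the fingers, y is the line along which they close (so a half turn about z gives the same grasp; the last joint's range is limited). The gripper opens to 85 mm and grips with 20 to 120 N. Pads are 22 mm wide; open, the fingers measure 114 mm over their backs; the gripper's body (76 mm by 85 mm) begins 54 mm behind the grasp point. The pads swing forward as they close: fully open they stand 13 mm farther back than shut.
Start: joints at [1.591, 0.385, 0.008, 0, -1.194, -0.259], TCP at [147.804, 607.251, 245.312] pointing down, gripper open.
Joint ranges: [-3.14, 3.14], [-1.21, 2.06], [-1.07, 1.41], [-3.16, 2.05], [-2.99, -0.16], [-3.1, 3.1]. Speed limits (rad/s): [2.79, 2.79, 3.14, 3.14, 3.14, 3.14].

INTERFACE

Orientations are given as a unit quaternion [x, y, z, w].
In Python, from bench import * gives the robot as it stands.
- The arm moves only by the tool carry_out, never from a script. Its argument "motion" is a list of rows, each a list of 7 numbers: the turn, a rotation vector about the tool's x, y, z in rad, then the shift along the tool's x, y, z in mm, then the opening, from -1 (shut) to 1 (fully open), so that 0 is half open. A call has 1 to 5 rows; each row is the pose to reach, as a shift and turn from the pose commanded when the call began, along the tool's axes at that moment; what a row does not reach only later rows make up. A row lasts 1/8 s, in which the tool goes at most 62.5 mm and 10.7 degrees, less where a joint would pass 70% of its speed; a pose out of reach is approached as far as the arm can. A call with a gripper value outside its range is refused whole. The fingers move at their own pace and stop on an object; the grip force is fixed at half the most. Time passes only in rows, so rows that repeat a pose let the fingers close. It gives the time, the measured TCP pose, the force, the opening and the grip force at its end, in the units of the state.
- read_state(): the state, without advancing time (a new reading comes with each control period).
- get_image(name): name is "side" or "top" or "wrist"; returns a dict with "color" (480x640x3 uint8, blue, green, red), "mtx" (3x3 intrinsics, pixels), "k1" (the pictures are not rectified: a ray, as slopes to the right and down, at radius r is drawn at 1 + k1 r^2 times it, then the intrinsics apply), "position" and "orientation" of the camera in the world. Camera axes: x right, y down, z forward; pixel columns grow to the right and rows downward; lengths in mm; the calibration is good to about 2 mm. A picture is of the moment at which its call begins. There is no depth.
- job_done(): hands the job in; it is judged then, once.
The state is a dict: "clock": time; "joints": joint angles; "joint_vel": joint speeds; "joint_efforts": joint torques, N m; "position": TCP position; "ee_rot": TCP orientation; "contact_force": force on the tool from outside, world axes, zero at the start; "wrist_torque": the same for the moment, N m; "gripper_width": finger opening in mm; "grasp_force": force on a finger pad.
Only numpy, scipy, OpenCV 4.12 (cv2) and the standard library are available. Lean on these libraries where they do the work, as an engineer would, in place of code of your own. Each camera call takes 0.05 s, during which the arm holds its last target. There are 200 camera calls.

TASK

Get the drying corner ready for the wash: first bring the tipped-up hanging plate (it has a ball grip) down until it is level and stays there by itself, then take every S-hook off the rail and hang it from the plate, its free leg down through one of the small holes and its shank outside the edge, one hook to a hole. Put every loose clothespin into the steel tray. Leave the plate level and do not knock over or shift the jar and the other things standing about.

Things in the scene. Friction and masses are not known exactly. Their poses are not given: they have to be found in the camera images.
- flap (a joint): tilt of the hinged steel hanging plate: 0 = level, positive = free (robot-side) edge up, in rad; range -0.5 to 1.2. The hinge is stiff by friction (about 0.8 N m, so about 5 N at the ball) and stays where it is left, also with the hooks on it
- bracket: the fixed grey stand that carries the plate, 260 mm wide, with a 12 mm high foot plate; origin on the ledge straight below the middle of the hinge line, front to -x
- flap_hinge (a point): middle of the plate's hinge line, at its far edge, 200 mm above the ledge; hinge posts at both ends, no higher than 210 mm. Axes turn with the plate: x from free edge to hinge, y along the hinge, z up out of the plate. Plate 4 mm thick, its mid-plane through this point, 210 mm wide (y); free edge, facing the robot, at x = -130 mm
- ball (a point): centre of the black ball grip, 22 mm across, on an 8 mm stem, 25 mm out from the middle of the plate's free edge, in the plate's mid-plane (155 mm from the hinge line). Pinched along y, it can turn between the fingers as the plate tilts
- hole0 (a point): centre, on the upper face, of one of the four 17 mm round holes in a row along the plate's free edge (17.5 mm in from that edge, at y = -82 mm on the plate; about 9 mm of plate between hole and edge). Axes as flap_hinge
- hole1 (a point): centre, on the upper face, of one of the four 17 mm round holes in a row along the plate's free edge (17.5 mm in from that edge, at y = -34 mm on the plate; about 9 mm of plate between hole and edge). Axes as flap_hinge
- hole2 (a point): centre, on the upper face, of one of the four 17 mm round holes in a row along the plate's free edge (17.5 mm in from that edge, at y = 34 mm on the plate; about 9 mm of plate between hole and edge). Axes as flap_hinge
- hole3 (a point): centre, on the upper face, of one of the four 17 mm round holes in a row along the plate's free edge (17.5 mm in from that edge, at y = 82 mm on the plate; about 9 mm of plate between hole and edge). Axes as flap_hinge
- rail: fixed steel rail: a 10 mm round bar along its y, 240 mm long, its middle line 200 mm above its origin (which lies on the ledge below the bar's middle), on a post with a 70 mm round foot at each end. The S-hooks hang on it at the start
- hook1: steel S-hook, 6 mm wire in its x-z plane, 50 g; z up as it hangs (origin 62 mm below the rail bar). Top loop 38 mm wide outside, top z = 73, inside top z = 67; straight sides: free leg x = 16 (far from robot), z 54 down to 18; shank x = -16, z 54 to -2, then slanting to (16, -34) and into a bottom loop (x +-19, lowest z = -61). Grip: across both sides of the top loop. None if absent
- hook2: steel S-hook, 6 mm wire in its x-z plane, 50 g; z up as it hangs (origin 62 mm below the rail bar). Top loop 38 mm wide outside, top z = 73, inside top z = 67; straight sides: free leg x = 16 (far from robot), z 54 down to 18; shank x = -16, z 54 to -2, then slanting to (16, -34) and into a bottom loop (x +-19, lowest z = -61). Grip: across both sides of the top loop. None if absent
- hook3: steel S-hook, 6 mm wire in its x-z plane, 50 g; z up as it hangs (origin 62 mm below the rail bar). Top loop 38 mm wide outside, top z = 73, inside top z = 67; straight sides: free leg x = 16 (far from robot), z 54 down to 18; shank x = -16, z 54 to -2, then slanting to (16, -34) and into a bottom loop (x +-19, lowest z = -61). Grip: across both sides of the top loop. None if absent
- hook1_tip (a point): lower end of the free leg of hook1's top loop (hook frame x = 16, z = 18 mm)
- hook2_tip (a point): lower end of the free leg of hook2's top loop (hook frame x = 16, z = 18 mm)
- hook3_tip (a point): lower end of the free leg of hook3's top loop (hook frame x = 16, z = 18 mm)
- peg1: green plastic clothespin lying flat, 72 mm long (its x), 12 mm wide (its y), 14 mm high, 15 g; origin at the middle of its underside. None if it is not there
- peg2: green plastic clothespin lying flat, 72 mm long (its x), 12 mm wide (its y), 14 mm high, 15 g; origin at the middle of its underside. None if it is not there
- peg3: green plastic clothespin lying flat, 72 mm long (its x), 12 mm wide (its y), 14 mm high, 15 g; origin at the middle of its underside. None if it is not there
- tray: fixed open steel tray, 140 (x) by 130 (y) by 35 mm high, walls and floor 4 mm; origin at the centre of its underside
- jar: empty glass jar standing on the ledge, 68 mm across, 95 mm high, between plate and rail; origin at the centre of its underside. Bystander
- brush: blue plastic scrub brush, 150 by 55 mm, with a bow handle, 63 mm high, bristles down, at the left; origin at the centre of its underside. Bystander
- clip: steel bucket-handle clip, about 70 by 40 mm, 7 mm high, lying at the left; origin at its middle. Bystander
- soapbar: bar of laundry soap, 90 by 55 by 30 mm, lying at the right; origin at the centre of its underside. Bystander
- spray: white plastic bottle, 64 mm across, 160 mm high, standing behind plate and rail; origin at the centre of its underside. Bystander
Things that resemble listed ones, but are neither listed nor needed, are in the scene too. Leave any black or yellow look-alike of the peg2 alone.

How it is judged (in metres and radians):
On the way:
1. the plate is set level (within 0.07 rad) and holds by itself, with no finger and no hook on it yet (value of joint flap between -0.07 and 0.07 rad and contact force between each of the fingers, hook1, hook2, hook3 and bracket below 0.05 N and velocity of joint flap between -0.02 and 0.02 rad/s), for 0.4 s.
At the end, for the whole second after the job is handed in: Plate level within 0.07 rad; each S-hook hangs on it, hardly swaying (under 60 mm/s), upright within 0.35 rad, leg tip below the plate and within 15 mm of a hole's centre line, tips over 25 mm apart; each clothespin lies at rest inside the tray, at most 35 mm over its base (value of joint flap between -0.07 and 0.07 rad and (horizontal distance between hook1_tip and hole0 below 0.015 m or horizontal distance between hook1_tip and hole1 below 0.015 m or horizontal distance between hook1_tip and hole2 below 0.015 m or horizontal distance between hook1_tip and hole3 below 0.015 m) and z of hook1_tip in the frame of flap_hinge between -0.065 and -0.012 m and angle between each of hook1, hook2, hook3's own z axis and vertical below 0.35 rad and contact force between each of hook1, hook2, hook3 and bracket above 0.1 N and linear speed of each of hook1, hook2, hook3 below 0.06 m/s and (horizontal distance between hook2_tip and hole0 below 0.015 m or horizontal distance between hook2_tip and hole1 below 0.015 m or horizontal distance between hook2_tip and hole2 below 0.015 m or horizontal distance between hook2_tip and hole3 below 0.015 m) and z of hook2_tip in the frame of flap_hinge between -0.065 and -0.012 m and (horizontal distance between hook3_tip and hole0 below 0.015 m or horizontal distance between hook3_tip and hole1 below 0.015 m or horizontal distance between hook3_tip and hole2 below 0.015 m or horizontal distance between hook3_tip and hole3 below 0.015 m) and z of hook3_tip in the frame of flap_hinge between -0.065 and -0.012 m and distance between hook1_tip and hook2_tip above 0.025 m and distance between each of hook1_tip, hook2_tip and hook3_tip above 0.025 m and x of peg1 in the frame of tray between -0.066 and 0.066 m and y of peg1 in the frame of tray between -0.061 and 0.061 m and z of each of peg1, peg2, peg3 in the frame of tray below 0.035 m and linear speed of each of peg1, peg2, peg3 below 0.03 m/s and x of peg2 in the frame of tray between -0.066 and 0.066 m and y of peg2 in the frame of tray between -0.061 and 0.061 m and x of peg3 in the frame of tray between -0.066 and 0.066 m and y of peg3 in the frame of tray between -0.061 and 0.061 m); the robot touches nothing.
It fails at once if the jar or the bottle is tipped over (angle between any of jar, spray's own z axis and vertical above 0.5 rad).
It fails at once if a bystander is shifted by more than 5 cm (distance of any of brush, clip, soapbar, spray, jar from where it was at the start of the episode above 0.05 m).
Of hook1, hook2, hook3 only 2 to 3 are there at a start; the rules pass over those that are not, and their reading is None.
Of peg1, peg2, peg3 only 1 to 3 are there at a start; the rules pass over those that are not, and their reading is None.
At some moment in a run one of peg1, peg2, peg3 may be knocked a few centimetres aside while the robot is not near it.
It also fails if it takes over 210 s, if anything falls off the work surface, if the arm or the gripper's body presses on something with over 40 N, if the wrist force passes 120 N, or if a joint passes its speed limit or range.

## Working session

There is one attempt and no reset: what is moved stays moved. The work goes in short steps, Python scripts to look and compute and a tool call to move; the robot and the scene stay as the last step left them, time stands still between calls to the robot, and variables do not carry over. Pictures are saved under pics/ and viewed, at most 18 in all, crops included, and the job is handed in when it is done.

Besides the shell and the picture viewer there is one more tool, called by a JSON object that holds its "fn" and its "kwargs". carry_out: Moves the arm, as the interface text tells. Its arguments: {"type":"object","properties":{"motion":{"type":"array"}},"required":["motion"]}

```bash
mkdir -p pics; ls; cat > h.py <<'E'
from bench import *
import numpy as np, cv2
from scipy.spatial.transform import Rotation as R
def snap(n,f=None):
    im=get_image(n)
    if f: cv2.imwrite('pics/'+f,im['color'])
    np.save(''+n+'.npy',im,allow_pickle=True); return im
def load(n): return np.load(''+n+'.npy',allow_pickle=True).item()
def proj(im,P):
    P=np.atleast_2d(P).astype(float); r=R.from_quat(im['orientation']).as_matrix()
    c=(P-np.array(im['position']))@r; s=c[:,:2]/c[:,2:]
    s=s*(1+im['k1']*(s**2).sum(1,keepdims=True)); K=np.array(im['mtx'])
    return s@K[:2,:2].T+K[:2,2]
def ray(im,uv):
    K=np.array(im['mtx']); u=cv2.undistortPoints(np.array([[uv]],float),K,np.array([im['k1'],0,0,0,0.]))[0,0]
    # iterate exactly
    d=(np.array(uv)-K[:2,2])/[K[0,0],K[1,1]]; s=d.copy()
    for _ in range(30): s=d/(1+im['k1']*(s@s))
    v=R.from_quat(im['orientation']).as_matrix()@np.array([s[0],s[1],1]); return np.array(im['position']),v
def atz(im,uv,z):
    o,v=ray(im,uv); return o+v*(z-o[2])/v[2]
def tri(rs):
    A=np.zeros((3,3));b=np.zeros(3)
    for o,v in rs:
        v=v/np.linalg.norm(v);M=np.eye(3)-np.outer(v,v);A+=M;b+=M@o
    return np.linalg.solve(A,b)
E
python3 - <<'E'
from h import *
for n in ('side','top','wrist'):
    im=snap(n,n+'0.png'); print(n,im['position'],im['orientation'],im['mtx'],im['k1'])
print(read_state())
E
```

```text
pics
side [  90.412311   1102.67690527  805.04639563] [-0.17092166  0.84431082 -0.4948923   0.11404668] [[619.78185191   0.         312.42239323]
 [  0.         619.78185191 236.49872692]
 [  0.           0.           1.        ]] -0.11907104095704193
top [ 468.57913496   11.67348161 1454.24747859] [-0.70349549  0.70979021 -0.02673458  0.02402523] [[462.99464419   0.         320.58687119]
 [  0.         462.99464419 231.85246102]
 [  0.           0.           1.        ]] 0.02588122154871785
wrist [211.97695772 589.83578659 372.93557038] [-0.61211474  0.77965853  0.10334611 -0.08226612] [[362.70814178   0.         321.43438989]
 [  0.         362.70814178 237.65324057]
 [  0.           0.           1.        ]] -0.03874352286076162
{'clock': 0.15, 'joints': array([ 1.59061981e+00,  3.85364405e-01,  6.94458433e-03, -3.15790818e-04,
       -1.19400939e+00, -2.58618545e-01]), 'joint_vel': array([ 0.00028553, -0.00184096,  0.00352865,  0.00149231,  0.00099758,
       -0.00270485]), 'joint_efforts': array([ 6.15714416e-04, -3.92678440e+01,  1.88582236e+01,  4.18866679e+00,
       -3.41332991e-03,  8.37403746e-07]), 'position': array([147.71627886, 606.86701409, 244.48950148]), 'ee_rot': array([ 9.92873301e-01, -1.19171808e-01, -3.20526524e-05,  8.28910305e-04]), 'contact_force': array([ 0.11979558, -0.22243859, -0.78134082]), 'wrist_torque': array([ 0.03332008, -0.02190598,  0.00689936]), 'grasp_force': 0.0, 'gripper_width': 85.30427507435175}
```

View pics/top0.png

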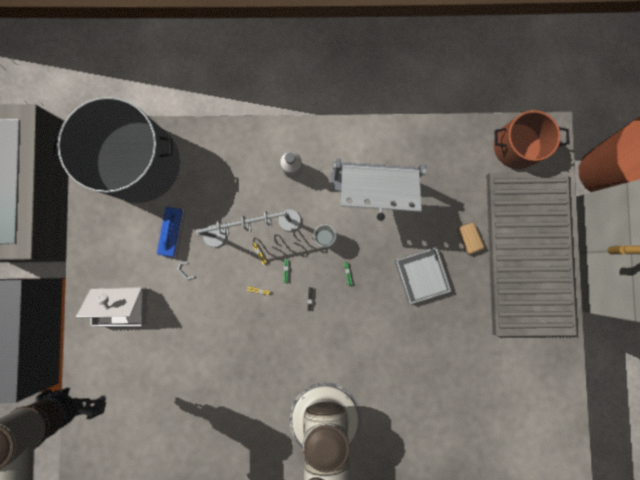

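View pics/side0.png

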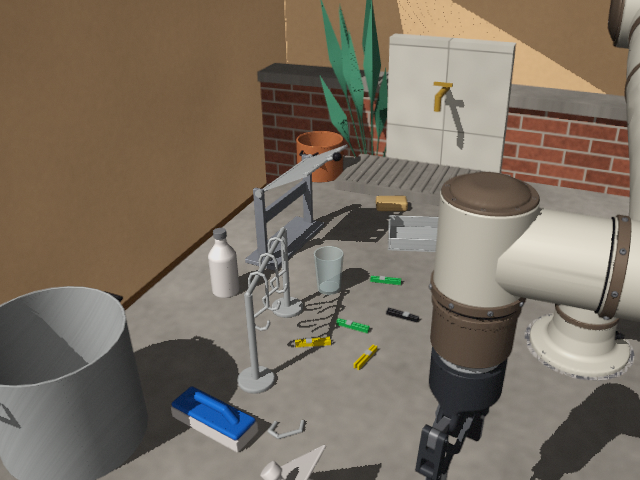

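Top view: the plate is at (380,187), ball (381,216). The rail runs (200,233)–(290,215) with hooks near (222,228), (246,224), (268,219). The tray is at (424,276) and the jar at (325,236). Possible clothespins: green (287,270) and (349,273), which are wanted; yellow (260,252) and (259,291) and black (310,298), which are look-alikes. One close crop will check this.

```bash
python3 - <<'E'
from h import *
t=load('top')['color'][150:306,190:460]; s=load('side')['color'][130:400,225:455]
a=cv2.resize(t,(800,462),interpolation=cv2.INTER_CUBIC); 
cv2.imwrite('pics/topc.png',a)
cv2.imwrite('pics/sidec.png',cv2.resize(s,None,fx=2.2,fy=2.2,interpolation=cv2.INTER_CUBIC))
E
```

```text
(no output)
```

View pics/topc.png

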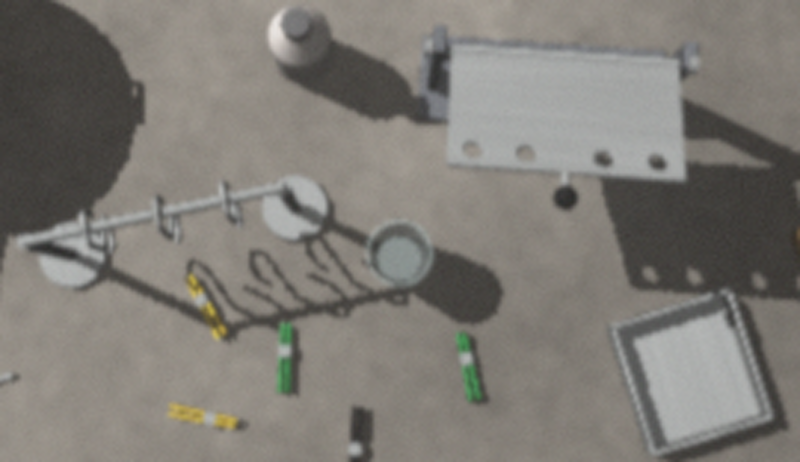

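View pics/sidec.png

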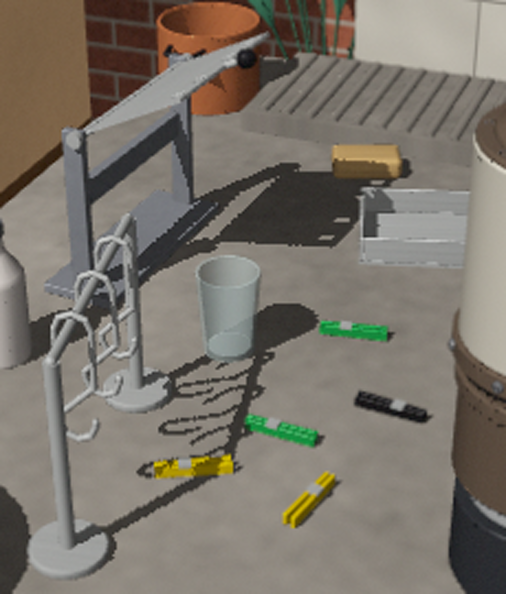

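The crops confirm two green pegs, topc (286,358) and (469,367), three hooks, and yellow and black look-alikes that I'll leave alone. Next I'll fit the plate and rail.

```bash
cat > fit.py <<'E'
from h import *
from scipy.optimize import least_squares
T=load('top');S=load('side')
ft=lambda p:np.array([190+(p[0]+.5)*270/800-.5,150+(p[1]+.5)*156/462-.5]); fs=lambda p:np.array([225+(p[0]+.5)/2.2-.5,130+(p[1]+.5)/2.2-.5])
def plate(q,P):
    x,y,w,a=q; r=R.from_euler('z',w)*R.from_euler('y',a)
    return np.array([x,y,200])+r.apply(P)
if __name__=='__main__':
    obs=[(T,ft(p),q) for p,q in [((565,197),(-155,0,0)),((471,149),(-112.5,82,2)),((525,153),(-112.5,34,2)),((603,159),(-112.5,-34,2)),((657,162),(-112.5,-82,2)),((447,163),(-130,105,0)),((686,180),(-130,-105,0))]]+[(S,fs((246,58)),(-155,0,0)),(S,fs((268,35)),(-130,-105,2))]
    f=lambda q:np.concatenate([(proj(i,plate(q,np.array([p],float)))[0]-u) for i,u,p in obs])
    s=least_squares(f,[800,-150,0,.4]); print(s.x,s.fun.round(1)); print('ball',plate(s.x,np.array([[-155.,0,0],[-112,82,2]])),tri([ray(T,obs[0][1]),ray(S,obs[7][1])]))
    print('rail',[atz(T,ft(p),200) for p in [(22,241),(285,188)]],[atz(S,fs(p),200) for p in [(130,224),(53,362)]])
    print('hooks top',[atz(T,ft(p),211) for p in [(86,223),(156,210),(224,195)]])
    print('peg',[atz(T,ft(p),14) for p in [(286,326),(286,391),(462,335),(475,398)]])
    print('tray',[atz(T,ft(p),35) for p in [(612,325),(731,291),(773,415),(655,453)]])
    print('jar',atz(T,ft((398,256)),0),'spray cap',atz(T,ft((297,22)),160))
E
python3 fit.py
```

```text
[ 7.30335039e+02 -1.58219051e+02 -8.04055887e-02  4.70955399e-01] [-0.   0.   0.4 -0.   0.5 -0.1  0.2 -0.2  0.3  0.  -0.6  0.6 -0.5  0.6
 -0.7  0.7 -0.2 -0.9]
ball [[ 592.65533962 -147.12491547  270.32937172]
 [ 638.34105318  -68.54045559  252.60091318]] [ 591.82892917 -147.22782723  272.15366941]
rail [array([563.8973124 , 340.94846161, 200.        ]), array([610.65079195, 100.55305254, 200.        ])] [array([605.67080316, 109.11823325, 200.        ]), array([562.35908921, 336.85029046, 200.        ])]
hooks top [array([578.94854255, 280.3778799 , 211.        ]), array([590.27089825, 217.01796059, 211.        ]), array([603.4638522 , 155.28134611, 211.        ])]
peg [array([486.28219886, 113.21242971,  14.        ]), array([418.53972887, 113.44163483,  14.        ]), array([475.20455254, -71.06272109,  14.        ]), array([409.4584357 , -83.76959733,  14.        ])]
tray [array([ 484.07473418, -224.85989697,   35.        ]), array([ 518.14648155, -348.48642077,   35.        ]), array([ 390.46822499, -387.92567856,   35.        ]), array([ 352.71780132, -266.05886529,   35.        ])]
jar [559.62120562  -4.97526436   0.        ] spray cap [774.70016106  91.27663361 160.        ]
```

```bash
cat > plan.py <<'E'
import sys
from h import *
def go(x,y,z,psi,pitch=0):
    s=read_state(); c=R.from_quat(s['ee_rot']); t=R.from_euler('z',psi)*R.from_euler('x',np.pi)
    rv=(c.inv()*t).as_rotvec(); d=c.inv().apply(np.array([x,y,z])-s['position'])
    print('turn',rv.round(3),'shift',d.round(1),'| from',s['position'].round(1),'clk',round(s['clock'],2),'w',round(s['gripper_width'],1),'F',np.round(s['contact_force'],1))
if __name__=='__main__':
    a=list(map(float,sys.argv[1:])); 
    for i in range(0,len(a),4): go(*a[i:i+4])
E
python3 plan.py 560 -147 330 -0.08
```

```text
turn [ 0.002 -0.    -0.159] shift [579.  635.  -84.4] | from [147.7 606.9 244.5] clk 0.15 w 85.3 F [ 0.1 -0.2 -0.8]
```

{"fn": "carry_out", "kwargs": {"motion": [[0,0,-0.159,45,49,-20,1],[0,0,-0.159,86,94,-40,1],[0,0,-0.159,127,139,-60,1],[0,0,-0.159,168,184,-80,1],[0,0,-0.159,210,230,-84,1]]}}

```text
clock: 0.78
position: [292.8, 342.5, 329.4]
ee_rot: [0.999, -0.039, 0.001, -0.001]
contact_force: [0.6, 0.1, 0.6]
gripper_width: 85.5
grasp_force: 0.0
```

{"fn": "carry_out", "kwargs": {"motion": [[0,0,0,33,50,0,1],[0,0,0,66,100,0,1],[0,0,0,99,150,0,1],[0,0,0,132,200,0,1],[0,0,0,165,250,0,1]]}}

```text
clock: 1.4
position: [437.0, 79.7, 328.3]
ee_rot: [0.999, -0.04, 0.0, -0.0]
contact_force: [2.0, 1.5, -0.3]
gripper_width: 85.2
grasp_force: 0.0
```

{"fn": "carry_out", "kwargs": {"motion": [[0,0,0,33,50,0,1],[0,0,0,66,100,0,1],[0,0,0,99,150,0,1],[0,0,0,132,200,0,1],[0,0,0,140,217,0,1]]}}

```text
clock: 2.02
position: [559.5, -148.5, 326.6]
ee_rot: [0.999, -0.042, -0.001, 0.0]
contact_force: [0.9, -0.0, -1.4]
gripper_width: 85.9
grasp_force: 0.0
```

```bash
python3 plan.py 592.3 -147.2 330 -0.08;  python3 - <<'E'
from h import *
im=snap('wrist','w1.png'); print(proj(im,[592.3,-147.2,271]), im['position'])
E
```

```text
turn [ 0.     0.002 -0.003] shift [32.5 -4.  -3.5] | from [ 559.5 -148.5  326.6] clk 2.02 w 85.9 F [ 0.9 -0.  -1.4]
[[310.74175053 206.84500045]] [ 625.71472804 -155.54410572  455.01766286]
```

View pics/w1.png

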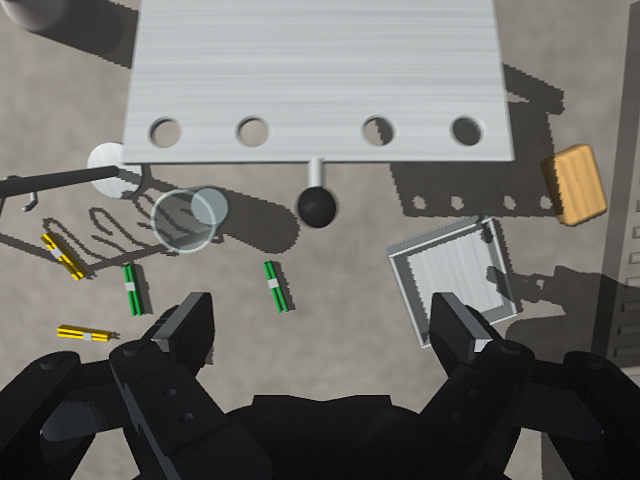

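The ball is at (317,207) against a predicted (311,207), so it agrees within 3 mm. I'll go over it, descend and pinch.

{"fn": "carry_out", "kwargs": {"motion": [[0,0,0,33,-2,0,0.3],[0,0,0,33,-2,30,0.3],[0,0,0,33,-2,60,0.0],[0,0,0,33,-2,60,-0.7],[0,0,0,33,-2,60,-1]]}}

```text
clock: 2.7
position: [590.9, -147.2, 268.0]
ee_rot: [0.999, -0.04, -0.001, 0.001]
contact_force: [-0.3, -6.2, -7.5]
gripper_width: 18.5
grasp_force: 58.7
```

{"fn": "carry_out", "kwargs": {"motion": [[0,0,0,0,0,0,-1],[0,0,0,0,0,0,-1],[0,0,0,0,0,0,-1]]}}

```text
clock: 3.08
position: [590.9, -147.2, 268.0]
ee_rot: [0.999, -0.04, -0.001, 0.001]
contact_force: [-0.4, -5.0, -8.1]
gripper_width: 18.8
grasp_force: 58.7
```

{"fn": "carry_out", "kwargs": {"motion": [[0,0,0,-4,0,8.6,-1],[0,0,0,-7.4,0,17.2,-1],[0,0,0,-10,0,25.7,-1],[0,0,0,-12.5,0,34.2,-1],[0,0,0,-12.5,0,34.2,-1]]}}

```text
clock: 3.7
position: [579.6, -146.4, 237.0]
ee_rot: [0.999, -0.04, 0.002, 0.001]
contact_force: [-4.1, -4.8, 6.3]
gripper_width: 18.7
grasp_force: 60.4
```

{"fn": "carry_out", "kwargs": {"motion": [[0,0,0,-2,0,9,-1],[0,0,0,-3.2,0,18,-1],[0,0,0,-4,0,27,-1],[0,0,0,-4.3,0,36,-1],[0,0,0,-4.3,0,36,-1]]}}

```text
clock: 4.32
position: [576.8, -146.1, 200.0]
ee_rot: [0.999, -0.04, 0.003, 0.001]
contact_force: [0.1, -6.4, 0.1]
gripper_width: 18.5
grasp_force: 62.2
```

```bash
python3 - <<'E'
from h import *
s=snap('side','s2.png');t=snap('top'); w=snap('wrist')
from fit import plate
q=[730.3,-158.2,-.0804,0]
P=np.array([[-155,0,0],[-130,-105,2],[-130,105,2],[-112.5,82,2],[-112.5,-82,2.]])
print(read_state()['position'],proj(s,plate(q,P)).round(1),proj(t,plate(q,P)).round(1))
a=s['color'][140:260,240:370]; b=t['color'][150:240,330:430]
a=cv2.resize(a,None,fx=3,fy=3,interpolation=cv2.INTER_CUBIC);b=cv2.resize(b,None,fx=4,fy=4,interpolation=cv2.INTER_CUBIC)
cv2.imwrite('pics/s2c.png',np.hstack([a[:360],b[:360]]))
E
```

```text
[ 576.8504905  -146.10530835  199.99609597] [[342.5 185.7]
 [351.7 167.6]
 [312.1 200.3]
 [310.1 195. ]
 [341.5 169.7]] [[376.5 225.1]
 [415.8 218.7]
 [338.6 213.2]
 [347.5 207.4]
 [407.7 211.7]]
```

View pics/s2c.png

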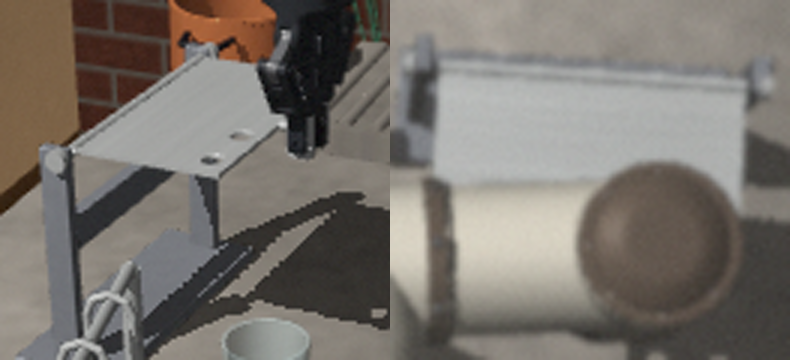

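Near-side corner at side px (313,199) and hole3 at (310,193). That's 1–1.7 px above the level prediction, so about 2.5 mm remains.

{"fn": "carry_out", "kwargs": {"motion": [[0,0,0,0,0,2.5,-1],[0,0,0,0,0,2.5,-1],[0,0,0,0,0,2.5,-0.3],[0,0,0,0,0,2.5,0.2],[0,0,0,0,0,2.5,0.2]]}}

```text
clock: 5.1
position: [575.2, -144.6, 195.4]
ee_rot: [0.999, -0.04, -0.0, -0.0]
contact_force: [0.0, -0.9, 0.7]
gripper_width: 51.3
grasp_force: 0.0
```

{"fn": "carry_out", "kwargs": {"motion": [[0,0,0,0,0,-30,0.2],[0,0,0,0,0,-80,0.2],[0,0,0,0,0,-130,0.2],[0,0,0,-60,-50,-130,0.2],[0,0,0,-120,-100,-130,0.2]]}}

```text
clock: 5.72
position: [485.1, -56.7, 325.5]
ee_rot: [0.999, -0.041, 0.0, -0.0]
contact_force: [0.1, 1.8, -0.6]
gripper_width: 50.6
grasp_force: 0.0
```

```bash
python3 - <<'E'
from h import *
s=snap('side');t=snap('top'); w=snap('wrist'); print(read_state()['position'],read_state()['clock'])
b=w['color'][0:300,100:540]
a=s['color'][140:240,240:370]
c=t['color'][150:240,330:430]
a=cv2.resize(a,(390,300),interpolation=cv2.INTER_CUBIC);c=cv2.resize(c,(333,300),interpolation=cv2.INTER_CUBIC)
o=np.zeros((600,800,3),np.uint8);o[:300,:390]=a;o[:300,390:723]=c;o[300:,:440]=b
cv2.imwrite('pics/c3.png',o)
E
```

```text
[484.07775855 -56.2084215  326.32426975] 5.875
```

View pics/c3.png

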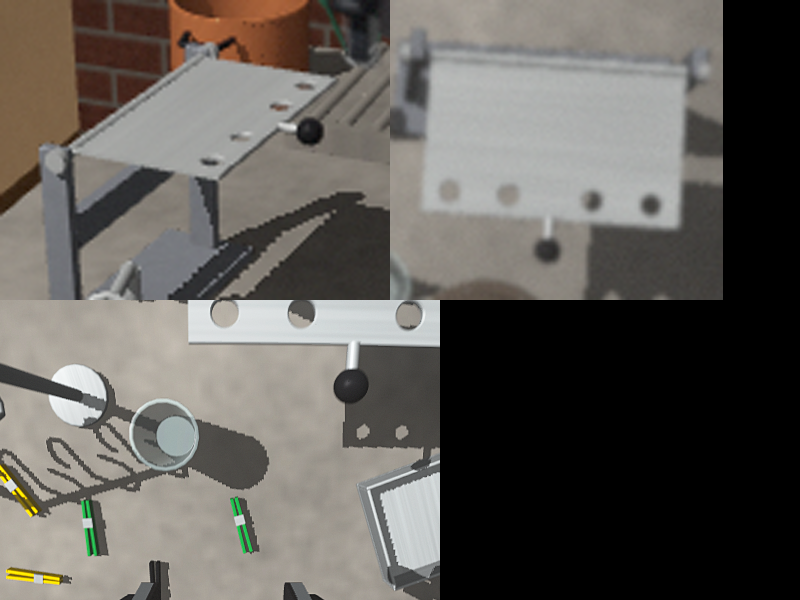

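```bash
cat > fit2.py <<'E'
from h import *
from fit import plate
from scipy.optimize import least_squares
T,S,W=load('top'),load('side'),load('wrist')
fs=lambda p:np.array([240+(p[0]+.5)/3-.5,140+(p[1]+.5)/3-.5]);ft=lambda p:np.array([330+(p[0]-389.5)/3.33-.5,150+(p[1]+.5)/3.333-.5]);fw=lambda p:np.array([p[0]+100,p[1]-300.])
B=(-155,0,0);H=[(-112.5,y,2) for y in(82,34,-34,-82)]
obs=[(S,fs(u),p) for u,p in zip([(310,131),(210,160),(241,136),(280,106),(304,86)],[B]+H)]
obs+=[(T,ft(u),p) for u,p in zip([(547,250),(449,191),(509,195),(592,201),(651,205)],[B]+H)]
obs+=[(W,fw(u),p) for u,p in zip([(351,386),(224,314),(301,314),(409,316)],[B]+H[:3])]
for o in (obs,obs[:10],obs[:5],obs[5:]):
    f=lambda q:np.concatenate([(proj(i,plate(q,np.array([p],float)))[0]-u) for i,u,p in o])
    s=least_squares(f,[730,-158,-.08,0]); print(s.x.round(3),s.fun.round(1))
E
python3 fit2.py; python3 plan.py 545 155 310 0.192
```

```text
[ 7.2957e+02 -1.5829e+02 -7.1000e-02  3.1000e-02] [ 0.   0.3  1.2  0.5  0.4  0.6  0.1  0.2  0.6 -0.1  0.5  0.6  0.6  0.8
  0.3  0.7  0.4  0.4  0.4  0.3 -0.7  0.6 -0.6 -0.3  0.1 -0.4  0.5 -1. ]
[ 7.30494e+02 -1.58158e+02 -7.90000e-02  4.00000e-02] [-0.6 -0.1  0.3  0.1 -0.3  0.3 -0.3 -0.1  0.3 -0.3  0.   0.1  0.3  0.1
 -0.1  0.2  0.   0.1  0.   0.2]
[ 7.30626e+02 -1.59375e+02 -8.00000e-02  3.60000e-02] [-0.5 -0.   0.4  0.1 -0.2  0.3 -0.2 -0.1  0.4 -0.3]
[ 7.29783e+02 -1.58514e+02 -7.00000e-02  2.30000e-02] [ 0.6  0.6  0.7  0.8  0.4  0.7  0.4  0.4  0.4  0.3 -0.9  0.6 -0.1 -0.1
  0.2 -0.2  0.2 -0.9]
turn [-0.001 -0.002 -0.268] shift [  44.6 -215.2   16.6] | from [484.1 -56.2 326.3] clk 5.88 w 50.9 F [-0.2 -0.1 -0. ]
```

Flap is about 0.035 rad. It's within tolerance, but I'll press the ball down about 4 mm more for margin.

```bash
python3 plan.py 576 -146.5 300 -0.08 576 -146.5 236 -.08
```

```text
turn [-0.001 -0.002  0.004] shift [98.5 83.1 26.4] | from [484.1 -56.2 326.3] clk 5.88 w 50.9 F [-0.2 -0.1 -0. ]
turn [-0.001 -0.002  0.004] shift [98.4 83.1 90.4] | from [484.1 -56.2 326.3] clk 5.88 w 50.9 F [-0.2 -0.1 -0. ]
```

{"fn": "carry_out", "kwargs": {"motion": [[0,0,0,50,42,10,-1],[0,0,0,98,83,30,-1],[0,0,0,98,83,80,-1],[0,0,0,98,83,90,-1],[0,0,0,98,83,90,-1]]}}

```text
clock: 6.5
position: [577.2, -148.5, 235.7]
ee_rot: [0.999, -0.04, -0.0, 0.0]
contact_force: [1.3, -0.5, 1.6]
gripper_width: 0.2
grasp_force: 0.0
```

{"fn": "carry_out", "kwargs": {"motion": [[0,0,0,0,0,3,-1],[0,0,0,0,0,3,-1]]}}

```text
clock: 6.75
position: [577.3, -147.8, 234.3]
ee_rot: [0.999, -0.039, 0.002, -0.0]
contact_force: [-0.0, 0.4, -0.1]
gripper_width: 0.1
grasp_force: 0.0
```

{"fn": "carry_out", "kwargs": {"motion": [[0,0,0,0,0,2,-1],[0,0,0,0,0,2,-1]]}}

```text
clock: 7.0
position: [576.8, -148.1, 230.8]
ee_rot: [0.999, -0.04, 0.0, -0.0]
contact_force: [0.3, 0.8, -0.4]
gripper_width: 0.1
grasp_force: 0.0
```

{"fn": "carry_out", "kwargs": {"motion": [[0,0,0,0,0,2,-1],[0,0,0,0,0,2,-1]]}}

```text
clock: 7.25
position: [576.9, -148.3, 228.3]
ee_rot: [0.999, -0.04, -0.0, 0.0]
contact_force: [-0.2, -0.3, 0.0]
gripper_width: -0.1
grasp_force: 0.0
```

{"fn": "carry_out", "kwargs": {"motion": [[0,0,0,0,0,2,-1],[0,0,0,0,0,2,-1]]}}

```text
clock: 7.5
position: [576.9, -148.3, 226.9]
ee_rot: [0.999, -0.04, 0.0, 0.0]
contact_force: [-1.0, 1.1, 3.6]
gripper_width: 0.2
grasp_force: 1.7
```

Contact at TCP z≈227 puts the ball at z≈202, about 0.015 rad. One more mm, then I'll leave for the rail.

{"fn": "carry_out", "kwargs": {"motion": [[0,0,0,0,0,2,-1],[0,0,0,0,0,2,-1],[0,0,0,0,0,-20,-1],[0,0,0,0,0,-60,-1],[0,0,0,0,0,-100,-0.2]]}}

```text
clock: 8.12
position: [576.9, -148.2, 326.4]
ee_rot: [0.999, -0.04, -0.001, -0.0]
contact_force: [0.9, 0.4, 0.1]
gripper_width: 17.2
grasp_force: 0.0
```

```bash
python3 plan.py 530 150 325 0.192
```

```text
turn [-0.     0.001 -0.272] shift [ -70.6 -293.5    1.5] | from [ 576.9 -148.2  326.4] clk 8.12 w 17.2 F [0.9 0.4 0.1]
```

```bash
python3 plan.py 580 270 330 -1.379
```

```text
turn [1.000e-03 1.000e-03 1.299e+00] shift [ -30.3 -417.1   -3.5] | from [ 576.9 -148.2  326.4] clk 8.12 w 17.2 F [0.9 0.4 0.1]
```

{"fn": "carry_out", "kwargs": {"motion": [[0,0,0.18,-4,-59,0,0.2],[0,0,0.36,-8,-118,0,0.2],[0,0,0.54,-12,-177,0,0.2],[0,0,0.72,-16,-236,0,0.2],[0,0,0.9,-20,-295,0,0.2]]}}

```text
clock: 8.75
position: [580.5, 145.7, 325.7]
ee_rot: [0.885, -0.465, -0.0, -0.0]
contact_force: [1.1, 0.4, -0.2]
gripper_width: 51.3
grasp_force: 0.0
```

```bash
python3 plan.py 580 270 330 -1.379; python3 -c "
from h import *
print(read_state()['joints'])"
```

```text
turn [0.    0.    0.412] shift [-102.6  -70.1   -4.3] | from [580.5 145.7 325.7] clk 8.75 w 51.3 F [ 1.1  0.4 -0.2]
[ 5.16142450e-01  2.96456316e-01  7.78875206e-02 -2.98804596e-04
 -1.35225237e+00  8.74583353e-02]
```

{"fn": "carry_out", "kwargs": {"motion": [[0,0,0.18,-50,-34,-4,0.2],[0,0,0.36,-103,-70,-4,0.2],[0,0,0.412,-103,-70,-4,0.2],[0,0,0.412,-103,-70,-4,0.2]]}}

```text
clock: 9.25
position: [578.8, 269.3, 329.1]
ee_rot: [0.774, -0.633, -0.0, 0.001]
contact_force: [-0.4, -0.2, 0.1]
gripper_width: 51.2
grasp_force: 0.0
```

```bash
python3 - <<'E'
from h import *
w=snap('wrist','w3.png');t=snap('top');s=snap('side'); print(read_state()['position'],read_state()['ee_rot'])
print(proj(w,[[563,339,200],[608,105,200],[579,280,208],[590.3,217,208],[603.5,155.3,208]]).round())
c=cv2.resize(s['color'][215:335,240:310],(350,600),interpolation=cv2.INTER_CUBIC)
W=cv2.resize(w['color'],(450,338)); o=np.zeros((600,800,3),np.uint8); o[:,:350]=c;o[:338,350:]=W
cv2.imwrite('pics/c4.png',o)
E
```

```text
[579.10396202 267.59946139 330.18964454] [ 7.73361680e-01 -6.33965063e-01 -5.75894812e-05  8.11318190e-05]
[[323. 323.]
 [327. -22.]
 [318. 252.]
 [319. 161.]
 [318.  60.]]
```

View pics/w3.png

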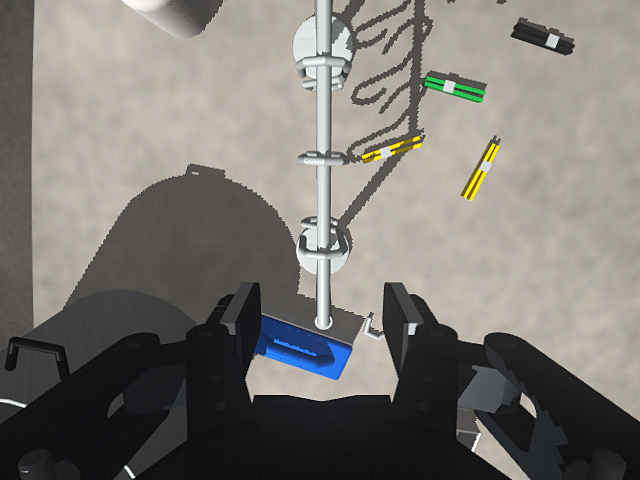

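The wrist view shows the bar along column 323, with hook tops at (323,254), (323,157) and (322,60). They sit square to the bar and match the prediction.

```bash
python3 - <<'E'
from h import *
w=load('wrist')
for p in [(323,254),(323,157),(322,60),(323,323)]: print(atz(w,p,208).round(1))
print('bar',atz(w,(323,200),205),atz(w,(321,20),205))
E
python3 plan.py 602.5 155.5 330 -1.379
```

```text
[574.8 281.  208. ]
[588.4 213.8 208. ]
[601.1 154.6 208. ]
[563.8 335.2 208. ]
bar [582.48676397 242.94584821 205.        ] [606.46184396 131.12910425 205.        ]
turn [ 0.    -0.     0.006] shift [114.5  -1.    0.2] | from [579.1 267.6 330.2] clk 9.4 w 51.0 F [0.  0.4 0.4]
```

{"fn": "carry_out", "kwargs": {"motion": [[0,0,0,57,0,10,0.4],[0,0,0,114,0,30,0.4],[0,0,0,114,0,85,0.4],[0,0,0,114,0,135,0.4],[0,0,0,114,0,146,0.4]]}}

```text
clock: 10.02
position: [599.6, 154.5, 181.2]
ee_rot: [0.773, -0.635, -0.002, 0.003]
contact_force: [1.4, 0.4, 0.3]
gripper_width: 59.6
grasp_force: 0.0
```

{"fn": "carry_out", "kwargs": {"motion": [[0,0,0,0,0,0,0.2],[0,0,0,0,0,0,-0.2],[0,0,0,0,0,0,-1],[0,0,0,0,0,0,-1],[0,0,0,0,0,0,-1]]}}

```text
clock: 10.65
position: [602.4, 157.0, 187.1]
ee_rot: [0.774, -0.634, 0.001, -0.002]
contact_force: [-1.4, -0.3, 6.7]
gripper_width: 35.7
grasp_force: 59.5
```

{"fn": "carry_out", "kwargs": {"motion": [[0,0,0,0,0,-31,-1],[0,0,0,0,0,-62,-1],[0,0,0,0,0,-62,-1],[0,0,0,0,0,-62,-1]]}}

```text
clock: 11.15
position: [601.0, 156.6, 245.4]
ee_rot: [0.773, -0.634, -0.0, 0.0]
contact_force: [0.7, 0.3, -0.6]
gripper_width: 35.4
grasp_force: 68.0
```

```bash
python3 plan.py 602.4 157 247 -1.379; python3 - <<'E'
from h import *
s=snap('side'); w=snap('wrist')
c=cv2.resize(s['color'][190:310,240:320],(400,600),interpolation=cv2.INTER_CUBIC)
W=cv2.resize(w['color'],(400,300)); o=np.zeros((600,800,3),np.uint8); o[:,:400]=c;o[:300,400:]=W
cv2.imwrite('pics/c5.png',o)
E
```

```text
turn [0.001 0.    0.006] shift [-0.1 -1.4 -1.6] | from [601.  156.6 245.4] clk 11.15 w 35.4 F [ 0.7  0.3 -0.6]
```

View pics/c5.png

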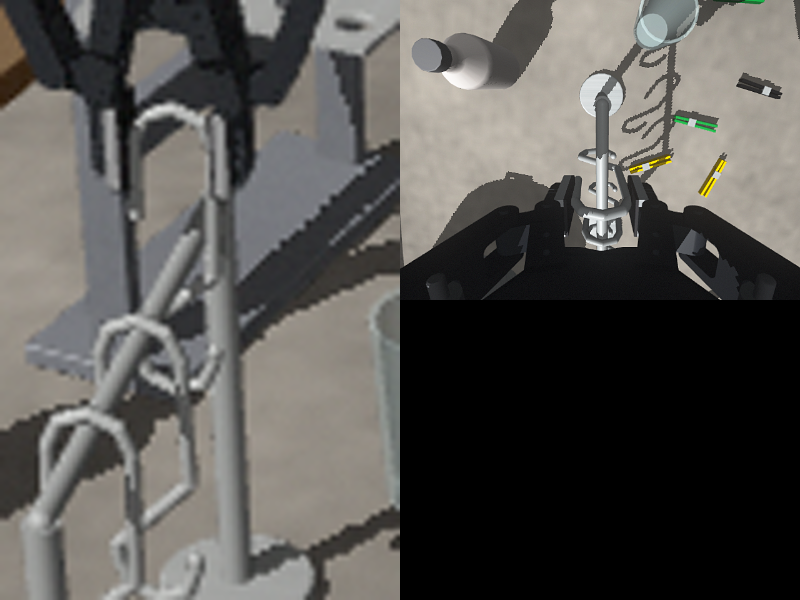

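Hook 3 is held upright with its leg tip above the bar. I'll back it out toward the robot and lift.

{"fn": "carry_out", "kwargs": {"motion": [[0,0,0,0,22,-1,-1],[0,0,0,0,45,-1,-1],[0,0,0,0,70,-30,-1],[0,0,0,0,90,-70,-1],[0,0,0,0,90,-70,-1]]}}

```text
clock: 11.88
position: [513.5, 139.1, 319.8]
ee_rot: [0.774, -0.634, 0.002, -0.003]
contact_force: [-0.3, 0.2, -1.1]
gripper_width: 35.5
grasp_force: 68.0
```

```bash
python3 plan.py 520 -225 310 -1.65; python3 - <<'E'
from h import *
s=snap('side'); w=snap('wrist')
st=read_state();print(st['position'])
p=st['position'];hx=np.array([np.cos(.192),np.sin(.192),0])
for h in (44,47,50): 
    o=p-[0,0,h]; print(h,proj(s,[o+[0,0,70],o+16*hx+[0,0,18],o+[0,0,-58],o-16*hx+[0,0,-2]]).round(1).tolist())
c=s['color'][170:300,250:350]
cv2.imwrite('pics/c6.png',cv2.resize(c,None,fx=4,fy=4,interpolation=cv2.INTER_CUBIC))
E
```

```text
turn [-0.007  0.003  0.278] shift [358.2  65.6   8.8] | from [513.5 139.1 319.8] clk 11.88 w 35.5 F [-0.3  0.2 -1.1]
[512.82163883 138.91488534 315.98022013]
44 [[318.4, 179.9], [310.7, 204.6], [319.6, 240.3], [327.4, 215.3]]
47 [[318.4, 181.4], [310.7, 206.0], [319.7, 241.6], [327.4, 216.7]]
50 [[318.5, 182.9], [310.7, 207.4], [319.7, 243.0], [327.4, 218.1]]
```

View pics/c6.png

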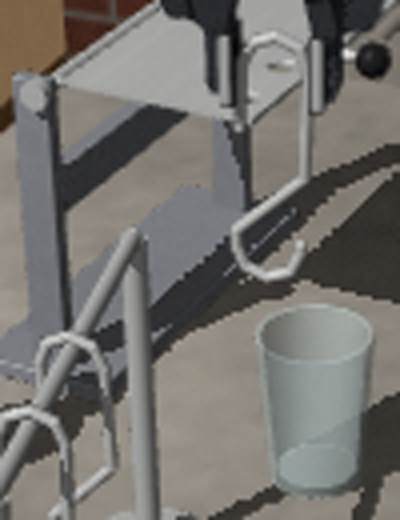

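Hook is held with its centre about 46 mm below the TCP, nearly vertical. Carry it to hole0.

{"fn": "carry_out", "kwargs": {"motion": [[0,0,0.06,60,11,2,-1],[0,0,0.12,120,22,4,-1],[0,0,0.18,180,33,6,-1],[0,0,0.24,240,44,6,-1],[0,0,0.275,300,55,6,-1]]}}

```text
clock: 12.6
position: [517.8, -168.1, 308.3]
ee_rot: [-0.679, 0.734, 0.001, -0.001]
contact_force: [0.5, 0.6, 0.2]
gripper_width: 35.5
grasp_force: 68.0
```

```bash
python3 plan.py 545 -226 300 -1.65 545 -226 240 -1.65 595.7 -230.1 240 -1.65
```

```text
turn [0.003 0.    0.001] shift [ 55.6 -31.7   8.2] | from [ 517.8 -168.1  308.3] clk 12.6 w 35.5 F [0.5 0.6 0.2]
turn [0.003 0.    0.001] shift [ 55.6 -31.9  68.2] | from [ 517.8 -168.1  308.3] clk 12.6 w 35.5 F [0.5 0.6 0.2]
turn [0.003 0.    0.001] shift [ 55.7 -82.8  68. ] | from [ 517.8 -168.1  308.3] clk 12.6 w 35.5 F [0.5 0.6 0.2]
```

{"fn": "carry_out", "kwargs": {"motion": [[0,0,0,55.7,0,10,-1],[0,0,0,55.7,-20,60,-1],[0,0,0,55.7,-32,68,-1],[0,0,0,55.7,-58,68,-1],[0,0,0,55.7,-80,68,-1]]}}

```text
clock: 13.22
position: [595.1, -227.3, 242.6]
ee_rot: [-0.68, 0.733, -0.0, -0.0]
contact_force: [-0.8, 0.2, 0.1]
gripper_width: 35.2
grasp_force: 67.9
```

```bash
python3 plan.py 595.7 -230.1 240 -1.65; python3 - <<'E'
from h import *
w=snap('wrist');s=snap('side')
print(proj(s,[[611.7,-231.3,202],[624.5,-67.7,202],[575.9,-146,202]]))
c=cv2.resize(s['color'][120:240,280:380],(500,600),interpolation=cv2.INTER_CUBIC)
W=w['color'][150:480,170:470]; o=np.zeros((600,800,3),np.uint8); o[:,:500]=c;o[:330,500:]=W
cv2.imwrite('pics/c7.png',o)
E
```

```text
turn [ 0.001 -0.001  0.004] shift [ 2.7 -0.8  2.6] | from [ 595.1 -227.3  242.6] clk 13.22 w 35.2 F [-0.8  0.2  0.1]
[[341.46635733 169.64547687]
 [310.25379866 194.94634401]
 [342.46710467 184.88419178]]
```

View pics/c7.png

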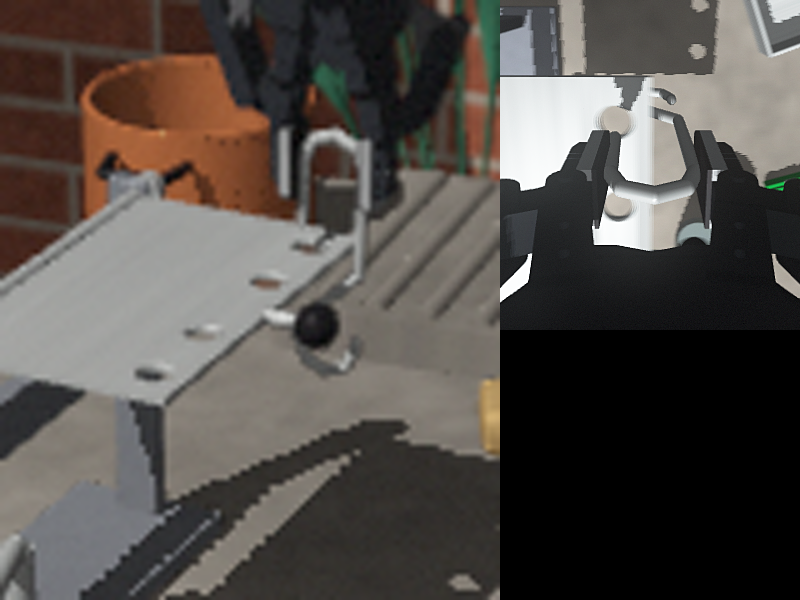

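The leg is poised over hole0, at side (309,240), with the shank outside the edge. Lower with a small correction.

{"fn": "carry_out", "kwargs": {"motion": [[0,0,0,2.7,-1,3,-1],[0,0,0,2.7,-1,3,-1],[0,0,0,2.7,-1,12,-1],[0,0,0,2.7,-1,12,-1]]}}

```text
clock: 13.82
position: [593.5, -230.4, 229.5]
ee_rot: [-0.679, 0.734, 0.001, -0.001]
contact_force: [0.2, 0.4, -0.3]
gripper_width: 35.4
grasp_force: 68.0
```

{"fn": "carry_out", "kwargs": {"motion": [[0,0,0,0,0,5,-1],[0,0,0,0,0,9,-1],[0,0,0,0,0,9,-1]]}}

```text
clock: 14.2
position: [594.1, -230.6, 220.9]
ee_rot: [-0.679, 0.734, 0.0, -0.0]
contact_force: [-0.2, -0.5, -0.4]
gripper_width: 35.6
grasp_force: 68.0
```

{"fn": "carry_out", "kwargs": {"motion": [[0,0,0,0,0,3,-1],[0,0,0,0,0,3,-1],[0,0,0,0,0,3,0.2],[0,0,0,0,0,3,0.2],[0,0,0,0,0,3,0.2]]}}

```text
clock: 14.82
position: [594.5, -230.6, 218.6]
ee_rot: [-0.679, 0.734, -0.0, 0.0]
contact_force: [0.5, -0.5, 0.4]
gripper_width: 51.0
grasp_force: 0.0
```

{"fn": "carry_out", "kwargs": {"motion": [[0,0,0,0,0,-20,0.2],[0,0,0,0,0,-60,0.2],[0,0,0,0,0,-110,0.2],[0,0,0,-50,20,-110,0.2],[0,0,0,-110,20,-110,0.2]]}}

```text
clock: 15.45
position: [582.2, -119.1, 329.8]
ee_rot: [-0.678, 0.735, -0.001, 0.001]
contact_force: [1.2, -0.0, 0.2]
gripper_width: 51.4
grasp_force: 0.0
```

```bash
python3 plan.py 588.4 214.3 320 -1.379; python3 - <<'E'
from h import *
w=snap('wrist');s=snap('side')
c=cv2.resize(s['color'][120:240,280:380],(500,600),interpolation=cv2.INTER_CUBIC)
W=w['color'][0:440,140:440]; o=np.zeros((600,800,3),np.uint8); o[:,:500]=c;o[:440,500:]=W
cv2.imwrite('pics/c8.png',o)
E
```

```text
turn [-0.002  0.    -0.272] shift [-332.8   20.5    9.9] | from [ 582.2 -119.1  329.8] clk 15.45 w 51.4 F [ 1.2 -0.   0.2]
```

View pics/c8.png

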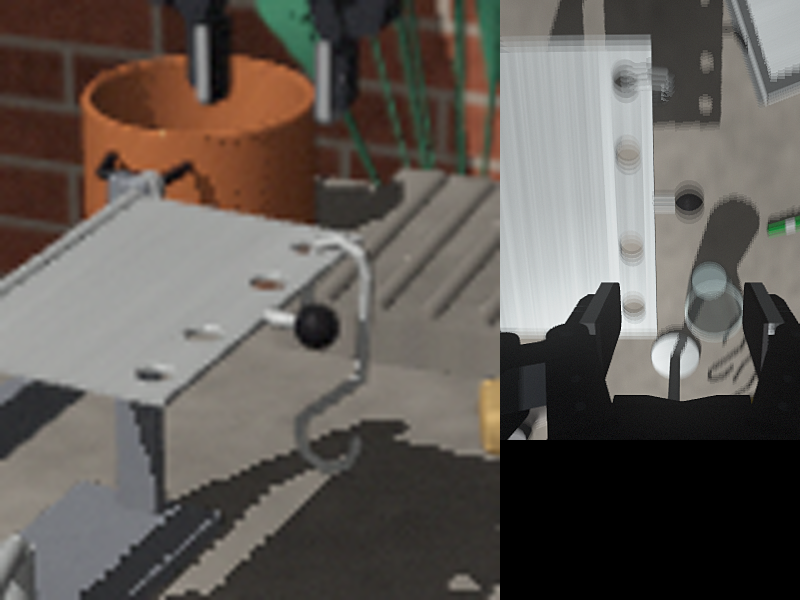

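Hook 3 hangs through hole0, with its loop top at side (340,240), and the plate hasn't moved. Next is the middle hook.

{"fn": "carry_out", "kwargs": {"motion": [[0,0,-0.06,-60,4,4,0.4],[0,0,-0.12,-120,8,6,0.4],[0,0,-0.18,-180,12,10,0.4],[0,0,-0.24,-240,15,10,0.4],[0,0,-0.272,-300,18,10,0.4]]}}

```text
clock: 16.18
position: [588.0, 182.8, 318.7]
ee_rot: [0.773, -0.635, 0.0, -0.0]
contact_force: [0.7, 0.6, -0.0]
gripper_width: 59.8
grasp_force: 0.0
```

```bash
python3 plan.py 589.5 215 320 -1.379 589.5 215 184 -1.379
```

```text
turn [-0.    -0.     0.004] shift [-31.3  -7.7  -1.3] | from [588.  182.8 318.7] clk 16.18 w 59.8 F [ 0.7  0.6 -0. ]
turn [-0.    -0.     0.004] shift [-31.4  -7.6 134.7] | from [588.  182.8 318.7] clk 16.18 w 59.8 F [ 0.7  0.6 -0. ]
```

{"fn": "carry_out", "kwargs": {"motion": [[0,0,0,-31.4,-7.6,0,0.4],[0,0,0,-31.4,-7.6,40,0.4],[0,0,0,-31.4,-7.6,90,0.4],[0,0,0,-31.4,-7.6,134,0.4],[0,0,0,-31.4,-7.6,134,0.4]]}}

```text
clock: 16.8
position: [587.6, 212.1, 180.7]
ee_rot: [0.772, -0.635, -0.001, 0.004]
contact_force: [0.4, -0.4, 0.2]
gripper_width: 59.8
grasp_force: 0.0
```

{"fn": "carry_out", "kwargs": {"motion": [[0,0,0,0,0,0,0.2],[0,0,0,0,0,0,-0.2],[0,0,0,0,0,0,-1],[0,0,0,0,0,0,-1],[0,0,0,0,0,0,-1]]}}

```text
clock: 17.42
position: [590.2, 213.7, 187.0]
ee_rot: [0.773, -0.635, 0.001, -0.002]
contact_force: [-2.0, -0.4, 5.4]
gripper_width: 35.7
grasp_force: 59.3
```

{"fn": "carry_out", "kwargs": {"motion": [[0,0,0,0,0,-31,-1],[0,0,0,0,0,-62,-1],[0,0,0,0,0,-62,-1],[0,0,0,0,0,-62,-1]]}}

```text
clock: 17.92
position: [589.1, 213.3, 245.4]
ee_rot: [0.772, -0.635, -0.0, 0.0]
contact_force: [0.7, 0.5, -0.8]
gripper_width: 35.7
grasp_force: 65.7
```

{"fn": "carry_out", "kwargs": {"motion": [[0,0,0,0,22,-1,-1],[0,0,0,0,45,-1,-1],[0,0,0,0,70,-30,-1],[0,0,0,0,85,-70,-1],[0,0,0,0,85,-70,-1]]}}

```text
clock: 18.55
position: [506.6, 197.4, 319.2]
ee_rot: [0.773, -0.635, 0.001, -0.003]
contact_force: [0.2, -0.2, -0.2]
gripper_width: 35.2
grasp_force: 65.7
```

```bash
python3 plan.py 535 -109 310 -1.65
```

```text
turn [-0.006  0.003  0.275] shift [306.1  31.7   8.4] | from [506.6 197.4 319.2] clk 18.55 w 35.2 F [ 0.2 -0.2 -0.2]
```

{"fn": "carry_out", "kwargs": {"motion": [[0,0,0.06,61,6,2,-1],[0,0,0.12,122,12,4,-1],[0,0,0.18,183,18,6,-1],[0,0,0.24,245,25,6,-1],[0,0,0.271,306,32,6,-1]]}}

```text
clock: 19.18
position: [533.6, -111.4, 308.4]
ee_rot: [-0.679, 0.734, 0.001, -0.001]
contact_force: [0.9, 0.6, -0.4]
gripper_width: 35.1
grasp_force: 65.7
```

```bash
python3 plan.py 550 -110.1 240 -1.65 604.8 -114.4 240 -1.65
```

```text
turn [ 0.003 -0.     0.002] shift [ -2.6 -16.5  68.3] | from [ 533.6 -111.4  308.4] clk 19.18 w 35.1 F [ 0.9  0.6 -0.4]
turn [ 0.003 -0.     0.002] shift [ -2.5 -71.4  68.2] | from [ 533.6 -111.4  308.4] clk 19.18 w 35.1 F [ 0.9  0.6 -0.4]
```

{"fn": "carry_out", "kwargs": {"motion": [[0,0,0,-2,-8,40,-1],[0,0,0,-2,-16,68,-1],[0,0,0,-2,-45,68,-1],[0,0,0,-2,-71,68,-1],[0,0,0,-2,-71,68,-1]]}}

```text
clock: 19.8
position: [605.5, -113.0, 239.2]
ee_rot: [-0.679, 0.734, 0.001, -0.001]
contact_force: [-0.8, -0.5, -1.2]
gripper_width: 34.8
grasp_force: 65.7
```

```bash
python3 plan.py 604.8 -114.4 240 -1.65
```

```text
turn [ 0.004 -0.     0.002] shift [ 1.4  0.6 -0.8] | from [ 605.5 -113.   239.2] clk 19.8 w 34.8 F [-0.8 -0.5 -1.2]
```

{"fn": "carry_out", "kwargs": {"motion": [[0,0,0,1.4,1,0,-1],[0,0,0,1.4,1,5,-1],[0,0,0,1.4,1,10,-1],[0,0,0,1.4,1,10,-1]]}}

```text
clock: 20.3
position: [603.2, -114.2, 232.0]
ee_rot: [-0.68, 0.734, 0.0, -0.0]
contact_force: [-0.4, -1.1, -0.3]
gripper_width: 35.3
grasp_force: 65.7
```

{"fn": "carry_out", "kwargs": {"motion": [[0,0,0,0,0,5,-1],[0,0,0,0,0,10.5,-1],[0,0,0,0,0,10.5,-1]]}}

```text
clock: 20.68
position: [603.4, -114.2, 221.2]
ee_rot: [-0.68, 0.734, 0.0, -0.0]
contact_force: [-0.2, 0.7, -1.0]
gripper_width: 34.8
grasp_force: 65.7
```

{"fn": "carry_out", "kwargs": {"motion": [[0,0,0,0,0,3,-1],[0,0,0,0,0,3,-1],[0,0,0,0,0,3,0.2],[0,0,0,0,0,3,0.2],[0,0,0,0,0,3,0.2]]}}

```text
clock: 21.3
position: [603.9, -114.2, 219.2]
ee_rot: [-0.68, 0.734, -0.0, 0.0]
contact_force: [0.1, -0.4, -0.1]
gripper_width: 51.2
grasp_force: 0.0
```

{"fn": "carry_out", "kwargs": {"motion": [[0,0,0,0,0,-20,0.2],[0,0,0,0,0,-60,0.2],[0,0,0,0,0,-105,0.2],[0,0,0,-60,20,-105,0.4],[0,0,0,-120,20,-105,0.4]]}}

```text
clock: 21.92
position: [592.3, 7.6, 325.4]
ee_rot: [-0.679, 0.734, -0.0, 0.001]
contact_force: [1.2, 0.8, -0.6]
gripper_width: 59.7
grasp_force: 0.0
```

```bash
python3 plan.py 576.5 282 320 -1.379; python3 - <<'E'
from h import *
w=snap('wrist');s=snap('side')
c=cv2.resize(s['color'][140:240,280:380],(500,500),interpolation=cv2.INTER_CUBIC)
W=w['color'][0:440,140:440]; o=np.zeros((600,800,3),np.uint8); o[:500,:500]=c;o[:440,500:]=W
cv2.imwrite('pics/c9.png',o)
E
```

```text
turn [-0.002  0.001 -0.27 ] shift [-272.4   37.2    5.6] | from [592.3   7.6 325.4] clk 21.93 w 59.7 F [ 1.2  0.8 -0.6]
```

View pics/c9.png

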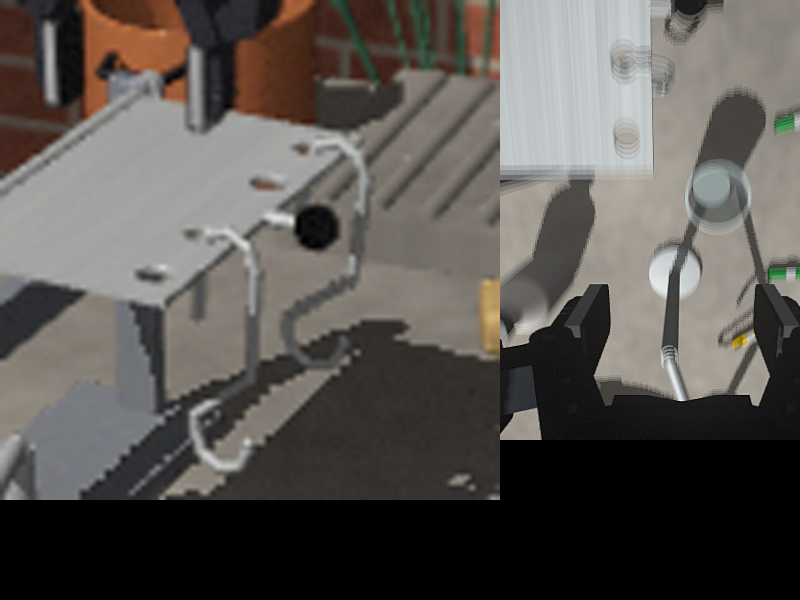

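Two hooks hang, in hole0 and hole2. Now the last one at (576,281).

{"fn": "carry_out", "kwargs": {"motion": [[0,0,-0.06,-60,8,4,0.4],[0,0,-0.12,-120,16,6,0.4],[0,0,-0.18,-180,25,6,0.4],[0,0,-0.24,-240,33,6,0.4],[0,0,-0.27,-272,37,6,0.4]]}}

```text
clock: 22.65
position: [576.3, 283.6, 317.6]
ee_rot: [0.773, -0.634, -0.0, 0.0]
contact_force: [-0.4, -0.9, -0.7]
gripper_width: 59.6
grasp_force: 0.0
```

```bash
python3 plan.py 576 281 184 -1.379
```

```text
turn [ 0.    -0.     0.005] shift [  2.5   0.8 133.6] | from [576.3 283.6 317.6] clk 22.65 w 59.6 F [-0.4 -0.9 -0.7]
```

{"fn": "carry_out", "kwargs": {"motion": [[0,0,0,2.5,1,40,0.4],[0,0,0,2.5,1,90,0.4],[0,0,0,2.5,1,133,0.4],[0,0,0,2.5,1,133,0.4]]}}

```text
clock: 23.15
position: [574.6, 276.8, 181.2]
ee_rot: [0.772, -0.636, -0.001, 0.004]
contact_force: [-0.2, -0.0, -0.2]
gripper_width: 59.7
grasp_force: 0.0
```

{"fn": "carry_out", "kwargs": {"motion": [[0,0,0,0,0,0,0.2],[0,0,0,0,0,0,-0.2],[0,0,0,0,0,0,-1],[0,0,0,0,0,0,-1],[0,0,0,0,0,0,-1]]}}

```text
clock: 23.78
position: [576.9, 278.8, 187.8]
ee_rot: [0.772, -0.635, 0.001, -0.002]
contact_force: [-3.4, 0.6, 7.1]
gripper_width: 35.3
grasp_force: 59.1
```

{"fn": "carry_out", "kwargs": {"motion": [[0,0,0,0,0,-31,-1],[0,0,0,0,0,-62,-1],[0,0,0,0,0,-62,-1],[0,0,0,0,0,-62,-1]]}}

```text
clock: 24.28
position: [576.0, 278.3, 246.1]
ee_rot: [0.772, -0.635, -0.0, 0.0]
contact_force: [-0.4, -0.6, -0.6]
gripper_width: 35.2
grasp_force: 67.9
```

{"fn": "carry_out", "kwargs": {"motion": [[0,0,0,0,22,-1,-1],[0,0,0,0,45,-1,-1],[0,0,0,0,65,-30,-1],[0,0,0,0,75,-70,-1],[0,0,0,0,75,-70,-1]]}}

```text
clock: 24.9
position: [503.4, 264.5, 319.9]
ee_rot: [0.772, -0.635, 0.001, -0.003]
contact_force: [0.1, -0.4, -1.3]
gripper_width: 35.1
grasp_force: 67.9
```

```bash
python3 plan.py 540 -62.5 310 -1.65
```

```text
turn [-0.006  0.004  0.274] shift [328.   27.3   8.8] | from [503.4 264.5 319.9] clk 24.9 w 35.1 F [ 0.1 -0.4 -1.3]
```

{"fn": "carry_out", "kwargs": {"motion": [[0,0,0.06,62,5,2,-1],[0,0,0.12,124,10,4,-1],[0,0,0.18,186,16,6,-1],[0,0,0.24,248,22,6,-1],[0,0,0.271,310,27,6,-1]]}}

```text
clock: 25.52
position: [535.5, -47.4, 309.1]
ee_rot: [-0.679, 0.734, 0.001, -0.001]
contact_force: [0.5, 0.8, 0.0]
gripper_width: 35.6
grasp_force: 67.8
```

```bash
python3 plan.py 550 -63.5 240 -1.65 608.5 -67.7 240 -1.65
```

```text
turn [ 0.002 -0.     0.001] shift [ 14.9 -15.9  69.1] | from [535.5 -47.4 309.1] clk 25.52 w 35.6 F [0.5 0.8 0. ]
turn [ 0.002 -0.     0.001] shift [ 14.5 -74.5  68.9] | from [535.5 -47.4 309.1] clk 25.52 w 35.6 F [0.5 0.8 0. ]
```

{"fn": "carry_out", "kwargs": {"motion": [[0,0,0,15,-8,40,-1],[0,0,0,15,-16,68,-1],[0,0,0,15,-45,68,-1],[0,0,0,15,-73,68,-1],[0,0,0,15,-73,68,-1]]}}

```text
clock: 26.15
position: [608.2, -66.3, 239.9]
ee_rot: [-0.679, 0.734, 0.001, -0.001]
contact_force: [-0.9, 0.4, -1.5]
gripper_width: 35.0
grasp_force: 67.9
```

```bash
python3 plan.py 607.5 -67.7 240 -1.65; python3 - <<'E'
from h import *
w=snap('wrist');s=snap('side')
c=cv2.resize(s['color'][140:240,270:370],(600,600),interpolation=cv2.INTER_CUBIC)
cv2.imwrite('pics/c10.png',c)
E
```

```text
turn [ 0.004 -0.001  0.001] shift [ 1.4  0.6 -0.1] | from [608.2 -66.3 239.9] clk 26.15 w 35.0 F [-0.9  0.4 -1.5]
```

View pics/c10.png

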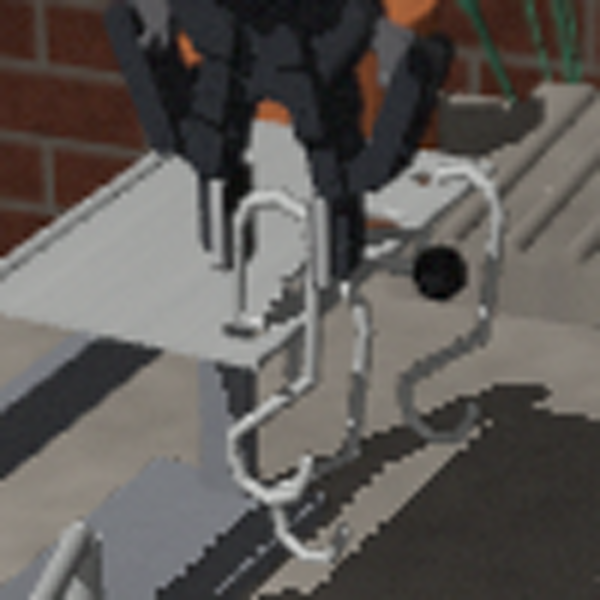

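Leg tip at (242,318), right over hole3 at (241,329). Lower and release.

{"fn": "carry_out", "kwargs": {"motion": [[0,0,0,1,1,0,-1],[0,0,0,1,1,5,-1],[0,0,0,1,1,10,-1],[0,0,0,1,1,10,-1]]}}

```text
clock: 26.75
position: [605.9, -66.9, 232.4]
ee_rot: [-0.679, 0.734, 0.0, -0.0]
contact_force: [0.7, -0.3, -0.9]
gripper_width: 35.1
grasp_force: 67.9
```

{"fn": "carry_out", "kwargs": {"motion": [[0,0,0,0,0,5,-1],[0,0,0,0,0,11,-1],[0,0,0,0,0,11,-1]]}}

```text
clock: 27.12
position: [606.0, -67.0, 221.1]
ee_rot: [-0.679, 0.734, 0.001, -0.001]
contact_force: [-1.0, 0.4, -0.8]
gripper_width: 35.2
grasp_force: 67.9
```

{"fn": "carry_out", "kwargs": {"motion": [[0,0,0,0,0,2,-1],[0,0,0,0,0,2,-1],[0,0,0,0,0,2,0.2],[0,0,0,0,0,2,0.2],[0,0,0,0,0,2,0.2]]}}

```text
clock: 27.75
position: [606.5, -67.0, 220.1]
ee_rot: [-0.679, 0.734, -0.0, 0.0]
contact_force: [-0.3, 0.3, 0.8]
gripper_width: 51.4
grasp_force: 0.0
```

{"fn": "carry_out", "kwargs": {"motion": [[0,0,0,0,0,-20,0.2],[0,0,0,0,0,-60,0.2],[0,0,0,0,0,-110,0.2],[0,0,0,0,60,-110,0],[0,0,0,0,120,-110,0]]}}

```text
clock: 28.38
position: [485.9, -57.6, 330.2]
ee_rot: [-0.679, 0.734, -0.0, 0.0]
contact_force: [-0.1, 0.7, 1.4]
gripper_width: 42.7
grasp_force: 0.0
```

```bash
python3 - <<'E'
from h import *
w=snap('wrist');s=snap('side');t=snap('top')
for im,z in ((t,14),(w,14)):
    hsv=cv2.cvtColor(im['color'],cv2.COLOR_BGR2HSV); m=cv2.inRange(hsv,(50,120,40),(75,255,255)); m=cv2.morphologyEx(m,cv2.MORPH_CLOSE,np.ones((9,9)))
    n,l,st,ce=cv2.connectedComponentsWithStats(m)
    for i in range(1,n):
        if st[i,4]>15:
            ys,xs=np.where(l==i); (c,wh,a)=cv2.minAreaRect(np.c_[xs,ys].astype(np.float32)); b=cv2.boxPoints((c,wh,a))
            if np.linalg.norm(b[0]-b[1])<np.linalg.norm(b[1]-b[2]): b=np.roll(b,-1,0)
            e=[atz(im,(b[0]+b[3])/2,z),atz(im,(b[1]+b[2])/2,z)]; d=e[1]-e[0]
            print(st[i],np.round(c),'mid',atz(im,c,z).round(1),'len',np.linalg.norm(d).round(),'ang',np.arctan2(d[1],d[0]).round(3))
c=cv2.resize(s['color'][140:240,270:370],(600,600),interpolation=cv2.INTER_CUBIC)
cv2.imwrite('pics/c11.png',c); print(read_state()['position'],read_state()['joints'])
E
```

```text
[358 165  32  16 283] [374. 173.] mid [421.  -80.8  14. ] len 36.0 ang -2.973
[334 177  14  11 106] [340. 182.] mid [462.1 -72.8  14. ] len 15.0 ang -2.974
[333 312  39  12 255] [352. 318.] mid [457.8 110.3  14. ] len 52.0 ang 3.062
[484.29054219 -57.9406325  330.98385533] [ 2.14684772e-01  9.34229627e-02 -1.66349642e-01 -6.01556897e-05
 -1.30931077e+00 -2.91161186e-01]
```

View pics/c11.png

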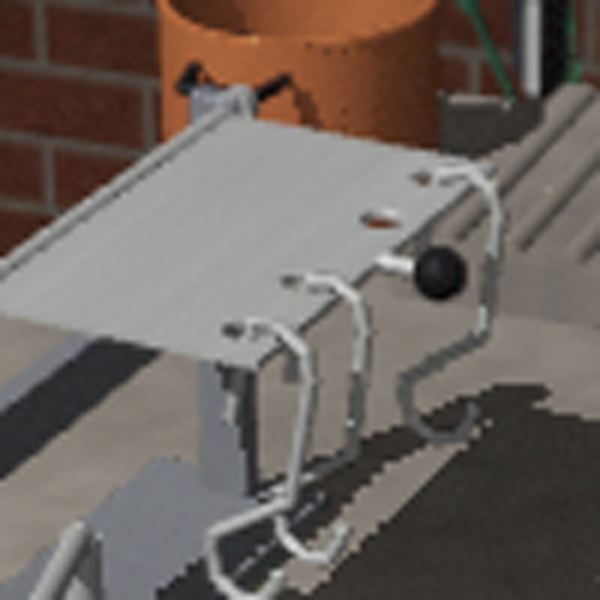

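All three hooks hang, at (235,328), (292,281) and (425,177). Pegs next, starting with the right one near (441,-77), yaw 0.19.

```bash
python3 plan.py 441 -77.3 150 -2.95
```

```text
turn [-1.000e-03  2.000e-03  1.303e+00] shift [ 22.7  42.  180.9] | from [484.3 -57.9 331. ] clk 28.52 w 42.8 F [ 0.7 -0.2  0.2]
```

{"fn": "carry_out", "kwargs": {"motion": [[0,0,0.18,5,8,0,0.1],[0,0,0.36,10,16,0,0.1],[0,0,0.54,15,24,0,0.1],[0,0,0.72,20,32,0,0.1],[0,0,0.9,22.7,42,20,0.1]]}}

```text
clock: 29.15
position: [445.3, -77.2, 311.2]
ee_rot: [-0.29, 0.957, -0.001, 0.002]
contact_force: [0.4, -0.5, 0.5]
gripper_width: 47.1
grasp_force: 0.0
```

{"fn": "carry_out", "kwargs": {"motion": [[0,0,0.18,0,0,40,0],[0,0,0.36,0,0,80,0],[0,0,0.403,0,0,80,0],[0,0,0.403,0,0,80,0]]}}

```text
clock: 29.65
position: [444.4, -77.1, 229.8]
ee_rot: [-0.095, 0.995, -0.0, -0.0]
contact_force: [0.6, 0.3, -0.2]
gripper_width: 42.8
grasp_force: 0.0
```

```bash
cat > peg.py <<'E'
from h import *
for n in ('top','wrist'):
    im=snap(n); print(n)
    hsv=cv2.cvtColor(im['color'],cv2.COLOR_BGR2HSV); m=cv2.inRange(hsv,(50,120,40),(75,255,255)); m=cv2.morphologyEx(m,cv2.MORPH_CLOSE,np.ones((25,25) if n=='wrist' else (7,7)))
    k,l,st,ce=cv2.connectedComponentsWithStats(m)
    for i in range(1,k):
        if st[i,4]>20:
            ys,xs=np.where(l==i); (c,wh,a)=cv2.minAreaRect(np.c_[xs,ys].astype(np.float32)); b=cv2.boxPoints((c,wh,a))
            if np.linalg.norm(b[0]-b[1])<np.linalg.norm(b[1]-b[2]): b=np.roll(b,-1,0)
            e=[atz(im,(b[0]+b[3])/2,12),atz(im,(b[1]+b[2])/2,12)]; d=e[1]-e[0]
            print(st[i],'mid',atz(im,c,12).round(1),'len',np.linalg.norm(d).round(),'ang',np.round(np.arctan(d[1]/d[0]),3))
E
python3 peg.py; python3 plan.py 441 -77.3 17 -2.95
```

```text
top
wrist
[318 170  13  73 844] mid [440.3 -76.9  12. ] len 71.0 ang 0.193
[488 219  38  68 689] mid [451.3 114.4  12. ] len 72.0 ang -0.087
turn [-0.     0.001 -0.   ] shift [  3.6   0.5 213.4] | from [444.3 -77.1 230.4] clk 29.75 w 42.5 F [-0.4 -0.2 -0.3]
```

{"fn": "carry_out", "kwargs": {"motion": [[0,0,0,4,1,60,0],[0,0,0,4,1,120,0],[0,0,0,4,1,175,0],[0,0,0,4,1,205,0],[0,0,0,4,1,205,0]]}}

```text
clock: 30.38
position: [438.5, -77.1, 23.5]
ee_rot: [-0.095, 0.995, -0.0, -0.002]
contact_force: [0.2, 0.4, 0.9]
gripper_width: 42.6
grasp_force: 0.0
```

```bash
python3 plan.py 440.3 -76.9 17 -2.95
```

```text
turn [-0.    -0.004 -0.001] shift [-1.8 -0.2  6.5] | from [438.5 -77.1  23.5] clk 30.38 w 42.6 F [0.2 0.4 0.9]
```

{"fn": "carry_out", "kwargs": {"motion": [[0,0,0,-1,0,7.5,0],[0,0,0,-1,0,7.5,-0.5],[0,0,0,-1,0,7.5,-1],[0,0,0,-1,0,7.5,-1],[0,0,0,-1,0,7.5,-1]]}}

```text
clock: 31.0
position: [440.9, -76.6, 18.7]
ee_rot: [-0.095, 0.995, 0.0, 0.001]
contact_force: [-1.9, 0.2, 6.1]
gripper_width: 10.1
grasp_force: 59.9
```

{"fn": "carry_out", "kwargs": {"motion": [[0,0,0,0,0,0,-1],[0,0,0,0,0,-40,-1],[0,0,0,0,0,-95,-1],[0,0,0,0,0,-95,-1]]}}

```text
clock: 31.5
position: [443.0, -76.3, 116.8]
ee_rot: [-0.096, 0.995, 0.0, 0.006]
contact_force: [-0.5, -0.1, -0.9]
gripper_width: 10.0
grasp_force: 59.0
```

```bash
python3 plan.py 429 -283 110 -2.84 429 -283 32 -2.84
```

```text
turn [-0.001  0.011 -0.11 ] shift [  53.2 -200.2    6.3] | from [443.  -76.3 116.8] clk 31.5 w 10.0 F [-0.5 -0.1 -0.9]
turn [-0.001  0.011 -0.11 ] shift [  54.1 -200.2   84.3] | from [443.  -76.3 116.8] clk 31.5 w 10.0 F [-0.5 -0.1 -0.9]
```

{"fn": "carry_out", "kwargs": {"motion": [[0,0,-0.03,14,-52,0,-1],[0,0,-0.06,28,-104,0,-1],[0,0,-0.11,42,-156,0,-1],[0,0,-0.11,53,-200,6,-1],[0,0,-0.11,53,-200,40,-1]]}}

```text
clock: 32.12
position: [426.9, -286.2, 72.9]
ee_rot: [-0.148, 0.989, -0.001, 0.002]
contact_force: [0.3, 1.0, -0.6]
gripper_width: 10.1
grasp_force: 59.1
```

```bash
python3 plan.py 429 -283 32 -2.84
```

```text
turn [-0.003  0.004 -0.005] shift [-2.8  2.6 40.9] | from [ 426.9 -286.2   72.9] clk 32.12 w 10.1 F [ 0.3  1.  -0.6]
```

{"fn": "carry_out", "kwargs": {"motion": [[0,0,0,0,1,25,-1],[0,0,0,0,1,40,-1],[0,0,0,0,1,40,-1],[0,0,0,0,1,40,-0.4],[0,0,0,0,1,40,-0.3]]}}

```text
clock: 32.75
position: [426.4, -282.3, 33.4]
ee_rot: [-0.15, 0.989, -0.001, 0.001]
contact_force: [0.2, -0.7, -0.8]
gripper_width: 29.5
grasp_force: 0.0
```

{"fn": "carry_out", "kwargs": {"motion": [[0,0,0,0,0,-20,-0.3],[0,0,0,0,0,-60,-0.3],[0,0,0,0,0,-120,-0.3],[0,0,0,0,40,-145,0],[0,0,0,0,100,-145,0]]}}

```text
clock: 33.38
position: [397.9, -186.5, 180.6]
ee_rot: [-0.149, 0.989, -0.001, 0.004]
contact_force: [0.6, 1.6, 0.0]
gripper_width: 42.4
grasp_force: 0.0
```

```bash
python3 peg.py; python3 plan.py 451 114 180 -3.22
```

```text
top
wrist
[ 182  181   24   85 1436] mid [ 425.9 -284.3   12. ] len 73.0 ang 0.276
[573 334  49  57 912] mid [443.6 109.8  12. ] len 61.0 ang -0.071
turn [0.001 0.002 0.383] shift [-143.7  266.5   -0.8] | from [ 394.  -183.3  178.7] clk 33.48 w 42.8 F [-0.3 -0.5 -0.4]
```

Peg A lies in the tray. On to the second peg.

{"fn": "carry_out", "kwargs": {"motion": [[0,0,0.08,-28,53,0,0],[0,0,0.16,-57,106,0,0],[0,0,0.24,-86,159,0,0],[0,0,0.32,-115,213,0,0],[0,0,0.38,-143,266,0,0]]}}

```text
clock: 34.1
position: [454.4, 111.8, 178.3]
ee_rot: [0.041, 0.999, 0.001, 0.001]
contact_force: [1.3, -0.8, 0.0]
gripper_width: 42.6
grasp_force: 0.0
```

```bash
python3 peg.py; python3 plan.py 451.5 114 25 -3.22
```

```text
top
wrist
[ 309  171   18   85 1144] mid [450.7 114.6  12. ] len 72.0 ang -0.028
turn [0.002 0.004 0.005] shift [  4.9  -1.1 153.3] | from [455.9 114.4 178.4] clk 34.2 w 42.7 F [-0.7 -0.6  0.7]
```

{"fn": "carry_out", "kwargs": {"motion": [[0,0,-0.02,5,0,55,0],[0,0,-0.02,5,0,110,0],[0,0,-0.02,5,0,150,0],[0,0,-0.02,5,0,153,0],[0,0,-0.02,5,0,153,0]]}}

```text
clock: 34.83
position: [449.9, 110.4, 25.6]
ee_rot: [0.03, 1.0, 0.0, 0.001]
contact_force: [-0.0, -0.6, 0.4]
gripper_width: 42.6
grasp_force: 0.0
```

```bash
python3 peg.py; python3 plan.py 450.7 114.6 17 -3.2
```

```text
top
wrist
[ 319  217   31   92 2640] mid [433.8 115.4  12. ] len 40.0 ang -0.05
[324 335  24  41 944] mid [477.7 113.8  12. ] len 21.0 ang -0.049
turn [ 0.002  0.003 -0.001] shift [-0.2  3.8  9.3] | from [450.2 110.8  26.3] clk 34.92 w 42.8 F [-0.1 -0.1  0.1]
```

{"fn": "carry_out", "kwargs": {"motion": [[0,0,0,0,3.8,9,0],[0,0,0,0,3.8,9,-0.5],[0,0,0,0,3.8,9,-1],[0,0,0,0,3.8,9,-1],[0,0,0,0,3.8,9,-1]]}}

```text
clock: 35.55
position: [449.2, 114.1, 15.8]
ee_rot: [0.03, 1.0, 0.0, 0.0]
contact_force: [-1.2, 0.0, 4.3]
gripper_width: 10.3
grasp_force: 60.4
```

{"fn": "carry_out", "kwargs": {"motion": [[0,0,0,0,0,0,-1],[0,0,0,0,0,-40,-1],[0,0,0,0,0,-95,-1],[0,0,0,0,-60,-95,-1],[0,0,0,0,-120,-95,-1]]}}

```text
clock: 36.17
position: [442.0, -6.5, 111.1]
ee_rot: [0.029, 1.0, 0.0, 0.001]
contact_force: [1.5, 0.1, -0.3]
gripper_width: 9.9
grasp_force: 59.7
```

```bash
python3 plan.py 446 -329 112 -2.84
```

```text
turn [ 0.001  0.002 -0.359] shift [ -22.4 -321.7   -1.2] | from [442.   -6.5 111.1] clk 36.17 w 9.9 F [ 1.5  0.1 -0.3]
```

{"fn": "carry_out", "kwargs": {"motion": [[0,0,-0.08,-4,-60,0,-1],[0,0,-0.16,-8,-120,0,-1],[0,0,-0.24,-12,-180,0,-1],[0,0,-0.32,-17,-240,0,-1],[0,0,-0.359,-21,-300,0,-1]]}}

```text
clock: 36.8
position: [444.7, -308.6, 110.1]
ee_rot: [-0.15, 0.989, 0.0, -0.0]
contact_force: [0.7, 0.7, 0.3]
gripper_width: 10.3
grasp_force: 59.7
```

```bash
python3 plan.py 446 -329 32 -2.84
```

```text
turn [ 0.    -0.    -0.001] shift [  4.8 -19.8  78.1] | from [ 444.7 -308.6  110.1] clk 36.8 w 10.3 F [0.7 0.7 0.3]
```

{"fn": "carry_out", "kwargs": {"motion": [[0,0,0,4,-19,10,-1],[0,0,0,4,-19,60,-1],[0,0,0,4,-19,78,-1],[0,0,0,4,-19,78,-0.5],[0,0,0,4,-19,78,-0.3]]}}

```text
clock: 37.42
position: [447.5, -325.7, 33.1]
ee_rot: [-0.15, 0.989, -0.0, 0.0]
contact_force: [-0.3, -0.0, 1.0]
gripper_width: 29.7
grasp_force: 0.0
```

{"fn": "carry_out", "kwargs": {"motion": [[0,0,0,0,0,-20,-0.3],[0,0,0,0,0,-70,-0.3],[0,0,0,0,0,-130,-0.3],[0,0,0,0,0,-190,0],[0,0,0,0,0,-250,0]]}}

```text
clock: 38.05
position: [446.6, -325.4, 286.4]
ee_rot: [-0.149, 0.989, -0.001, 0.002]
contact_force: [1.0, -1.9, 0.3]
gripper_width: 43.0
grasp_force: 0.0
```

{"fn": "carry_out", "kwargs": {"motion": [[0,0,0,20,60,0,0],[0,0,0,40,120,0,0],[0,0,0,40,180,0,0],[0,0,0,40,240,0,0],[0,0,0,40,300,0,0]]}}

```text
clock: 38.67
position: [319.1, -49.7, 283.8]
ee_rot: [-0.149, 0.989, 0.0, 0.002]
contact_force: [1.0, 0.5, 0.4]
gripper_width: 42.8
grasp_force: 0.0
```

```bash
python3 peg.py; python3 - <<'E'
from h import *
s=snap('side');t=snap('top');w=load('wrist')
a=cv2.resize(s['color'][140:260,270:370],(500,600),interpolation=cv2.INTER_CUBIC)
o=np.zeros((600,800,3),np.uint8);o[:,:500]=a;o[:300,500:]=cv2.resize(t['color'][140:320,300:480],(300,300));o[300:525,500:]=cv2.resize(s['color'],(300,225))
cv2.imwrite('pics/c12.png',o); print(read_state()['position'],read_state()['clock'])
E
```

```text
top
wrist
[  46  196   61   67 3084] mid [ 436.1 -304.7   12. ] len 74.0 ang 0.271
[320.01455104 -49.74343083 283.76832384] 38.875
```

View pics/c12.png

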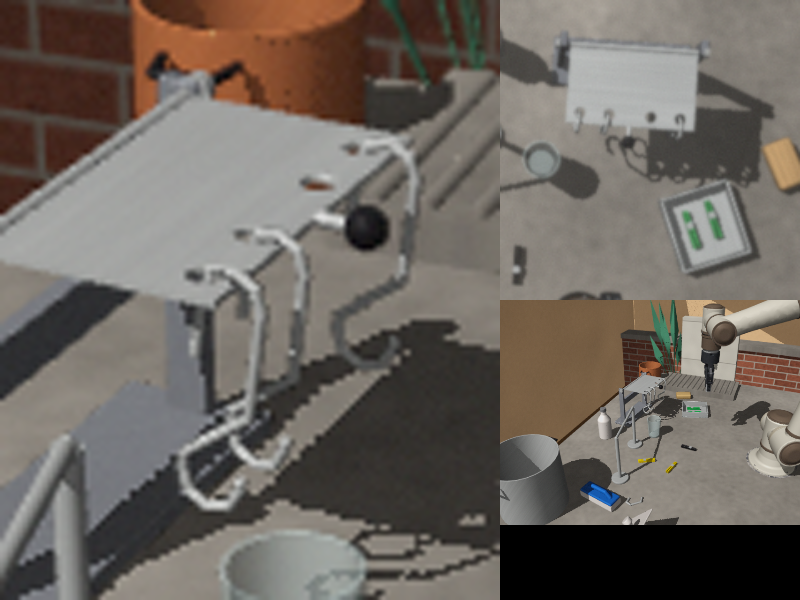

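The final pictures show the plate level: the ball is at side px (343,185) against a predicted (342.5,185.7). Three hooks hang in three different holes, both green pegs are in the tray, and the jar, bottle and other bystanders look unmoved.

```bash
python3 -c "
from bench import *
print(job_done())"
```

```text
the job is handed in; nothing more can be done
None
```

I handed the job in after about 39 s of robot time, with the plate level, all three S-hooks hanging from it in separate holes and both green clothespins in the tray; the judge returned no verdict.

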